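# Slide the empty cork pot stand up to the one with the coffee jug

## Task

The two round cork pot stands on the near right part of the table must lie side by side for a wide casserole: one holds the coffee jug, the other is empty. Press the fingertips down on the top of the empty one and slide it flat over the table, neither lifting it nor shoving it by its rim, until its rim touches the jug's stand or is less than a finger's breadth (15 mm) from it. Leave the jug and its stand where they are.

Things in the scene. Friction and masses are not known exactly. Their poses are not given: they have to be found in the camera images.
- stand_empty_center (a point): The empty cork pot stand: brown cork disc, 209 mm across, 14 mm thick, stiff, 0.1 kg, loose and flat on the bare table, right of the power strip. The point is its centre, 7 mm above the table; z up. Fingertips hold on cork a little better than cork on the table: press 10 to 20 N throughout the slide (under 6 N they may slip). The table between the two stands is free.
- stand_jug_center (a point): The other cork pot stand, alike (209 mm across, 14 mm thick, loose) and told apart only by the coffee jug standing on it. It lies to the left or to the right of the empty one, centres 245 to 395 mm apart. The point is its centre, half-way up; z is up. When the rims just touch, the two centres are 209 mm apart.
- jug_center (a point): The coffee jug that stands about the middle of its cork stand: round glass body about 133 mm across, black lid, black handle on the side that roughly faces the robot, 152 mm high (its top is 166 mm above the table), 0.6 kg, loose. The point is on the axis of the glass body, half-way up; the handle reaches 110 mm from it along the jug's own -x, z is up.

How it is judged (in metres and radians):
On the way:
1. the fingertips press on the top of the empty stand (contact force between the fingers and stand_empty above 1 N and horizontal distance between the grasp point and stand_empty_center below 0.1 m), for 0.2 s.
At the end, for the whole second after the job is handed in: The empty stand lies flat and still on the table, its rim touching the rim of the jug's stand or less than 15 mm from it (centres under 224 mm apart); the jug stands upright on its stand, and neither has moved more than 12 mm (horizontal distance between stand_empty_center and stand_jug_center below 0.224 m and height (world z) of stand_empty_center below 0.012 m and angle between stand_empty_center's own z axis and vertical below 0.05 rad and linear speed of stand_empty below 0.01 m/s and distance of each of stand_jug_center, jug_center from where it was at the start of the episode below 0.012 m and angle between jug_center's own z axis and vertical below 0.1 rad).
It fails at once if the jug or the stand under it is shifted by more than 12 mm (distance of any of stand_jug_center, jug_center from where it was at the start of the episode above 0.012 m).
It fails at once if the empty stand is lifted or tipped up (height (world z) of stand_empty_center above 0.022 m or angle between stand_empty_center's own z axis and vertical above 0.15 rad).
It fails at once if the empty stand is pushed by its rim instead of pressed on its top (contact force between the fingers and stand_empty above 2 N and horizontal distance between the grasp point and stand_empty_center above 0.1 m).
It also fails if it takes over 38 s, if anything falls off the work surface, if the arm or the gripper's body presses on something with over 40 N, if the wrist force passes 120 N, or if a joint passes its speed limit or range.

## Robot

A 6-joint arm with a two-finger parallel gripper is mounted at the origin on a cart in front of the work surface, level with it; the furniture and walls round the work are solid. World frame = base frame: x ahead of the robot, y to its left, z up, the work surface at z = 0. Lengths are in mm, angles in degrees, forces in N, time in s.
With the tool pointing down it reaches from about 325 to 925 mm from the base axis. Payload 3.1 kg.
Tool frame: the origin (TCP) lies at the very end of the fingers, on their centre line; the grasp point (between the pads) lies grasp_offset behind it (grasp_offset is the distance from the TCP to the grasp point, in mm); z points along the fingers, y is the line along which they close (so a half turn about z gives the same grasp; the last joint's range is limited). The gripper opens to 85 mm and grips with 20 to 120 N. Pads are 22 mm wide; open, the fingers measure 114 mm over their backs; the gripper's body (76 mm by 85 mm) begins 54 mm behind the grasp point. The pads swing forward as they close: fully open they stand 13 mm farther back than shut.
Start: joints at [-77.647, 12.427, 92.441, -0, 75.132, -6.429], TCP at [201.247, -591.725, 231.3] pointing down, gripper open.
Joint ranges: [-157.48, 157.48], [-44.54, 120.13], [17.64, 146.25], [-64.5, 244.5], [7.68, 150.69], [-147.95, 147.95]. Speed limits (degrees/s): [159.86, 159.86, 180, 180, 180, 180].

## Interface

Orientations are given as [roll, pitch, yaw] about the fixed x, y, z axes, in that order (R = Rz(yaw) Ry(pitch) Rx(roll)).
In Python, from station import * gives the robot as it stands. Calls block until the motion is done:
- goto(position, orientation): joint-space move of the TCP to a pose.
- move_l(position, attitude=None, speed=150): straight line of the TCP; attitude=None keeps the orientation; speed is the mean speed in mm/s.
- move_j(angles): joint-space move.
- grip(opening, squeeze=None): finger opening in mm; squeeze is the grip in N (None keeps the last); returns when the fingers have stopped.
- wait(seconds).
- solve_ik(position, orientation): joint angles nearest the present ones, or None.
- get_obs(): the state.
- get_image(name): name is "scene" or "side" or "wrist"; returns the picture (400x640x3 uint8, red, green, blue); there is no depth.
- get_calibration(name): a dict with "fx", "fy", "cx", "cy" (pixels), "R" (3x3) and "t" (3): a world point X has camera coordinates R X + t; the wrist camera has in their place "mount" (4x4, takes a point from camera to tool coordinates, whose origin is the TCP and whose axes are the flange's). Camera axes: x right, y down, z forward; pixel columns grow to the right and rows downward; lengths in mm; the calibration is good to about 2 mm. A picture is of the moment at which its call begins: read the wrist's pose just before it. get_calibration takes no time and is no camera call.
A pose or a line that the arm cannot do raises Unreachable and nothing moves.
- sign_off(): hands the job in; it is judged then, once.
Trained networks look in the newest picture that a camera, given by its name, has taken for a name from the list of things; names that differ only in an ending like _2 or _b are one class to them, and where a whole thing is asked for, a point or a joint stands for the part that bears it (a point fixed in the world has none). Each returns a list of dicts, best first, with "score" (0 to 1); they miss things now and then, are a little off and sometimes report something else, mostly with a low value. They report only what shows in the picture. A call takes as long as a camera call.
- spot_in(name, camera): "extent" ([centre column, centre row, width, height] in pixels, round what is visible of it).
- regions_of(name, camera): "region" (400x640 bool, what is visible of it) and "extent" ([centre column, centre row, width, height] in pixels, round what is visible of it).
The state is a dict: "t": time; "joint_pos": joint angles; "qvel": joint speeds; "effort": joint torques, N m; "tcp_pos": TCP position; "ee_rot": TCP orientation; "wrist_force": force on the tool from outside, world axes, zero at the start; "moment": the same for the moment, N m; "grip_width": finger opening in mm; "grip_force": force on a finger pad.
Only numpy, scipy, OpenCV 4.12 (cv2) and the standard library are available. Lean on these libraries where they do the work, as an engineer would, in place of code of your own. Each camera call takes 0.05 s, during which the arm holds its last target. There are 200 camera calls.

## Working session

There is one attempt and no reset: what is moved stays moved. The work goes in short steps, each a Python script; the robot and the scene stay as the last script left them, time stands still between calls to the robot, and variables do not carry over. Pictures are saved under pics/ and viewed, at most 10 in all, crops included, and the job is handed in when it is done.

```bash
mkdir -p pics
python3 - <<'E'
from station import *
import cv2,numpy as np
o=get_obs();print(o['t'],o['tcp_pos'],o['ee_rot'],o['wrist_force'])
for c in ["scene","side"]:
    im=get_image(c);
    d=im[:,:,::-1].copy()
    for n in ["stand_empty_center","stand_jug_center","jug_center"]:
        r=regions_of(n,c)
        for k in r[:3]: 
            print(c,n,round(k['score'],2),np.round(k['extent']))
    cv2.imwrite(f"pics/{c}.png",d)
    print(get_calibration(c))
E
python3 -c "
import cv2,numpy as np
cv2.imwrite('pics/both.png',np.vstack([cv2.resize(cv2.imread('pics/%s.png'%c),(480,300)) for c in ['scene','side']]))"
```

```text
0.0 [ 201.06615533 -590.90168032  229.95310639] [-1.79861180e+02 -1.45198697e-02  1.87824996e+01] [ 0.15007774  0.208702   -0.30470413]
scene stand_empty_center 0.95 [250. 219.  84.  52.]
scene stand_jug_center 0.6 [374. 239.  91.  55.]
scene jug_center 0.77 [375. 207.  58.  81.]
{'fx': 369.2019965871568, 'fy': 369.2019965871568, 'cx': 314.7076768349812, 'cy': 197.78970175094278, 'R': array([[ 0.31646167, -0.94860262, -0.00225659],
       [-0.5403989 , -0.17832542, -0.822295  ],
       [ 0.77962878,  0.2614443 , -0.56905697]]), 't': array([-340.01931251,  311.39262601,  555.4336106 ])}
side stand_jug_center 0.61 [339. 283. 103.  71.]
side jug_center 0.82 [327. 249.  90.  93.]
{'fx': 387.1297727092518, 'fy': 387.1297727092518, 'cx': 323.2926023415222, 'cy': 200.57160832095863, 'R': array([[ 0.96758064, -0.25243799, -0.00792203],
       [-0.15975999, -0.58745469, -0.79333078],
       [ 0.19561299,  0.76887713, -0.60873928]]), 't': array([-547.26556468,   48.80542732,  977.57446744])}
```

View pics/both.png

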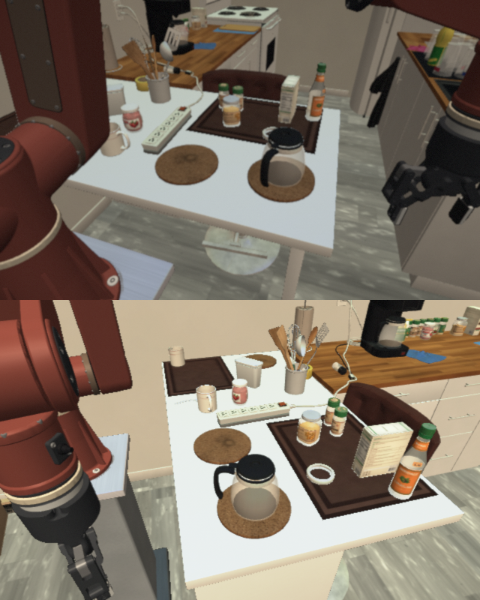

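The scene picture shows the empty stand at about (250,219) and the jug's stand at about (374,239), farther right. The jug's handle points towards the robot. In the side view the empty stand is at about (297,195) and the jug's stand at about (339,283). Next I fit discs of known radius to the masks.

```bash
cat > vis.py <<'E'
from station import *
import cv2,numpy as np
from scipy.optimize import least_squares
a=np.linspace(0,2*np.pi,180,endpoint=False)
def proj(K,X):
    c=X@np.array(K['R']).T+np.array(K['t']); return np.c_[K['fx']*c[:,0]/c[:,2]+K['cx'],K['fy']*c[:,1]/c[:,2]+K['cy']]
def outline(K,x,y,r=104.5):
    P=np.vstack([np.c_[x+r*np.cos(a),y+r*np.sin(a),0*a+z] for z in (0,14)])
    return cv2.convexHull(proj(K,P).astype(np.float32))
def cont(mask,excl=None):
    c=max(cv2.findContours(mask.astype(np.uint8),cv2.RETR_EXTERNAL,cv2.CHAIN_APPROX_NONE)[0],key=len)[:,0]
    if excl is not None:
        e=cv2.dilate(excl.astype(np.uint8),np.ones((7,7))); c=c[e[c[:,1],c[:,0]]==0]
    return c
def fit(obs,x0):  # obs: list of (K, contour)
    f=lambda p:np.concatenate([[cv2.pointPolygonTest(outline(K,*p),(float(q[0]),float(q[1])),True) for q in C] for K,C in obs])
    s=least_squares(f,x0,loss='soft_l1',diff_step=1e-3,x_scale=10); return s.x,np.sqrt(np.mean(s.fun**2))
E
python3 - <<'E'
from vis import *
res={'E':[],'J':[]}
pics={}
for c in ["scene","side"]:
    pics[c]=get_image(c)[:,:,::-1].copy();K=get_calibration(c)
    e=regions_of("stand_empty_center",c);j=regions_of("stand_jug_center",c);g=regions_of("jug_center",c)
    for k in e: print(c,'E',k['score'],k['extent'])
    if e and e[0]['score']>.5: 
        res['E'].append((K,cont(e[0]['region'])))
    if j and g: res['J'].append((K,cont(j[0]['region'],g[0]['region'])))
out={}
for n,x0 in (('E',(500,-250)),('J',(500,-500))):
    for o in [[q] for q in res[n]]+[res[n]]:
        p,r=fit(o,x0);print(n,p,r)
    out[n]=p
print(out['E']-out['J'],np.linalg.norm(out['E']-out['J']))
for c in pics:
    for p in out.values(): cv2.polylines(pics[c],[outline(get_calibration(c),*p).astype(int)],True,(0,255,0),1)
cv2.imwrite('pics/fit.png',np.hstack([pics['scene'][150:300,150:450],pics['side'][150:350,200:450][:150]]))
cv2.imwrite('pics/fit.png',np.vstack([cv2.resize(pics['scene'][160:290,180:440],None,fx=2.2,fy=2.2),cv2.resize(pics['side'][160:330,200:460],None,fx=2.2,fy=2.2)])[:600])
np.save('p.npy',[out['E'],out['J']])
E
```

```text
scene E 0.76 [249.3, 219.2, 85.8, 55.5]
side E 0.85 [296.9, 196.1, 81.1, 49.1]
E [486.38925565 -22.62773068] 1.1213084823126385
E [483.89815693 -20.58353906] 0.768290215180778
E [485.00401103 -21.80690306] 1.0159512941473967
J [ 515.61197676 -331.84798942] 0.8620481985756786
J [ 515.61197676 -331.84798942] 0.8620481985756786
[-30.60796573 310.04108637] 311.5482672106969
```

View pics/fit.png

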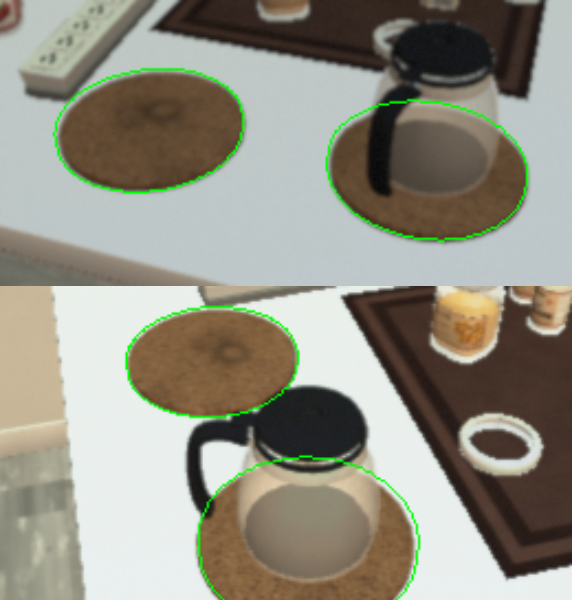

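The fits agree with the picture: the empty stand is at (485,-22) and the jug's stand at (516,-332), with the centres 311 mm apart. I'll press at the centre of the empty stand and slide about 97 mm towards the jug's stand.

Run:
```python
from vis import *
E,J=np.load('p.npy')
o=get_obs();p=o['tcp_pos']
move_l([p[0],p[1],290],speed=200); grip(0)
goto([E[0],E[1],290],[180,0,90]); o=get_obs();print(o['t'],o['tcp_pos'],o['joint_pos'])
move_l([E[0],E[1],30],speed=150)
wait(.3);f0=np.mean([get_obs()['wrist_force']],0);print(get_obs()['t'],f0,get_obs()['tcp_pos'])
z=18.
move_l([E[0],E[1],z],speed=40)
while z>6:
    z-=.7; move_l([E[0],E[1],z],speed=15); o=get_obs(); f=o['wrist_force']-f0
    print(round(z,1),np.round(f,1),np.round(o['tcp_pos'],1),round(o['t'],2))
    if f[2]>11: break
np.save('f0.npy',f0)
```

```text
4.2833 [485.15803818 -22.55781959 290.01543748] [-1.09375634e+01 -7.57986554e+00  1.06847401e+02 -1.80281865e-02
  8.07240064e+01 -1.08660631e+01]
6.4667 [0.10207392 0.1645161  0.0317778 ] [485.2511016  -21.85956398  30.32689963]
17.3 [-0.2 -0.6 -0.3] [485.1 -21.8  17.4] 7.17
16.6 [-0.6 -0.5 -0.4] [485.  -21.8  16.6] 7.42
15.9 [-0.3 -0.3  0.9] [484.9 -21.8  15.9] 7.67
15.2 [0.1 0.6 1. ] [485.  -21.8  15.1] 7.92
14.5 [ 0.4 -0.4 -0.5] [484.9 -21.8  14.4] 8.17
13.8 [-1.   0.9  3.3] [485.2 -21.8  14.1] 8.42
13.1 [-2.5  0.5  8.4] [485.2 -21.9  14. ] 8.67
12.4 [-5.2  0.  13.2] [485.3 -21.9  14. ] 8.92
```

Run:
```python
from vis import *
E,J=np.load('p.npy');f0=np.load('f0.npy');u=(J-E)/np.linalg.norm(J-E)
z=12.2
for s in range(6,91,6):
    q=E+u*s; move_l([*q,z],speed=40); o=get_obs(); f=o['wrist_force']-f0
    print(s,round(z,2),np.round(f,1),np.round(o['tcp_pos'],1),round(o['t'],2))
    if not 3<f[2]<35: break
    z+=np.clip((f[2]-14.5)/10,-.7,.7)
np.save('z.npy',z)
obs=[];pic=[]
for c in ["scene","side"]:
    im=get_image(c)[:,:,::-1].copy();K=get_calibration(c)
    e=regions_of("stand_empty_center",c)
    for k in e: print(c,k['score'],k['extent'])
    cv2.polylines(im,[outline(K,*(E+u*s)).astype(int)],True,(0,255,0),1)
    cv2.polylines(im,[outline(K,*J).astype(int)],True,(0,255,0),1)
    pic.append(cv2.resize(im[160:330,190:450],None,fx=1.75,fy=1.75,interpolation=cv2.INTER_CUBIC))
cv2.imwrite('pics/slide.png',np.vstack(pic));print(get_obs()['t'])
```

```text
6 12.2 [-1.7  1.8 11.7] [487.2 -27.4  14. ] 9.22
12 11.92 [-1.6  2.7 11. ] [488.4 -33.3  14. ] 9.52
18 11.57 [-1.3  3.7 13.5] [489.5 -39.2  14. ] 9.82
24 11.47 [-0.8  4.3 13. ] [490.3 -45.3  14. ] 10.12
30 11.31 [-1.   4.4 13.5] [491.  -51.2  14. ] 10.42
36 11.22 [-0.9  4.5 13.7] [491.7 -57.2  14. ] 10.72
42 11.13 [-1.   4.9 13.9] [492.4 -63.2  14. ] 11.02
48 11.07 [-0.9  4.4 14.8] [493.  -69.2  14. ] 11.32
54 11.1 [-1.4  4.9 14.6] [493.6 -75.2  14. ] 11.62
60 11.12 [-0.6  4.6 14.8] [494.1 -81.2  14. ] 11.92
66 11.15 [-1.5  5.4 13.4] [494.7 -87.2  14. ] 12.22
72 11.04 [-0.4  5.5 14.2] [495.3 -93.2  14. ] 12.52
78 11.01 [-2.1  5.  15.1] [495.9 -99.1  14. ] 12.82
84 11.07 [-0.4  4.8 15. ] [ 496.4 -105.2   14. ] 13.12
90 11.12 [-1.3  4.7 13.8] [ 496.9 -111.2   14. ] 13.42
scene 0.83 [286.1, 223.2, 87.5, 56.1]
side 0.82 [305.9, 215.2, 82.7, 53.0]
13.6167
```

View pics/slide.png

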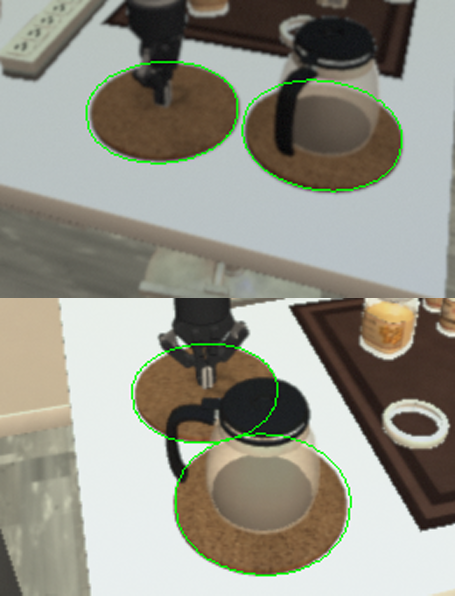

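The stand has followed the fingertips: both discs match their outlines and a narrow gap of about 12 mm remains. I'll close it in small steps, watching the side force.

Run:
```python
from vis import *
E,J=np.load('p.npy');f0=np.load('f0.npy');z=float(np.load('z.npy'));u=(J-E)/np.linalg.norm(J-E)
for s in (92,94,96,98,100):
    q=E+u*s; move_l([*q,z],speed=20); o=get_obs(); f=o['wrist_force']-f0
    print(s,np.round(f,1),np.round(o['tcp_pos'],1),round(o['t'],2))
    if f[1]>7: break
    z+=np.clip((f[2]-14.5)/10,-.7,.7)
move_l([*q,20],speed=30); move_l([*q,280],speed=150)
p=get_obs()['tcp_pos'];print(get_obs()['t'],p)
goto([350,50,280],[180,0,90])
obs={'E':[],'J':[]};pic=[]
for c in ["scene","side"]:
    im=get_image(c)[:,:,::-1].copy();K=get_calibration(c)
    e=regions_of("stand_empty_center",c);j=regions_of("stand_jug_center",c);g=regions_of("jug_center",c)
    G=g[0]['region'] if g else None
    for n,r in (('E',e),('J',j)):
        r=[k for k in r if k['score']>.4]; print(c,n,[(k['score'],k['extent']) for k in r])
        if r and G is not None: obs[n].append((K,cont(r[0]['region'],G)))
    pic.append((c,im))
F={}
for n,x0 in (('E',q),('J',J)):
    if obs[n]: F[n],r=fit(obs[n],x0);print(n,F[n],r)
print(np.linalg.norm(F['E']-F['J']),get_obs()['t'])
for c,im in pic:
    for p in (q,J): cv2.polylines(im,[outline(get_calibration(c),*p).astype(int)],True,(0,255,0),1)
cv2.imwrite('pics/end.png',np.vstack([cv2.resize(im[160:330,190:450],None,fx=1.75,fy=1.75) for c,im in pic]))
```

```text
92 [-0.4  5.7 15.6] [ 497.1 -112.7   14. ] 13.87
94 [ 0.3  6.1 15. ] [ 497.3 -114.7   14. ] 14.12
96 [-1.   6.2 14.3] [ 497.4 -116.7   14. ] 14.37
98 [-0.8  6.  14.8] [ 497.6 -118.6   14. ] 14.62
100 [-1.2  5.9 14.3] [ 497.7 -120.7   14. ] 14.87
17.1917 [ 494.24695236 -121.11235646  278.81564337]
scene E [(0.68, [287.8, 223.8, 83.7, 58.8])]
scene J [(0.81, [375.1, 241.6, 92.4, 58.2])]
side E [(0.77, [309.0, 216.7, 79.2, 53.7])]
side J [(0.77, [338.5, 282.4, 96.7, 67.8]), (0.61, [327.0, 249.1, 91.3, 89.3])]
E [ 498.47608111 -122.79462187] 0.7837513094977472
J [ 512.86769273 -330.2551875 ] 1.0960654518159365
207.9591420885012 18.4917
```

View pics/end.png

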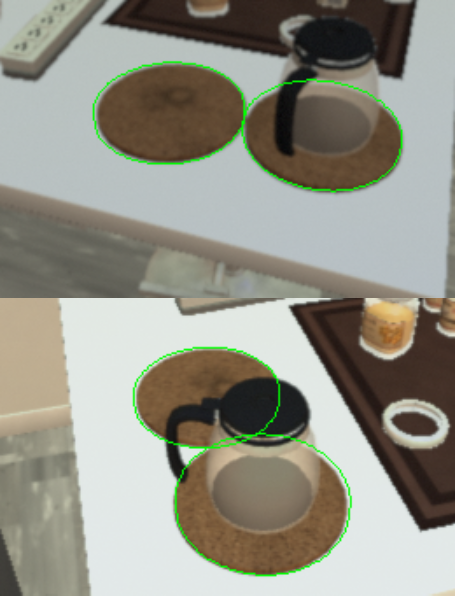

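The rims now touch or nearly touch, with the centres measured 208–212 mm apart. The jug and its stand have not visibly moved.

```bash
python3 -c "
from station import *
print(sign_off())"
```

```text
the job is handed in; nothing more can be done
None
```

I slid the empty stand up to the jug's stand and handed the job in: the centres measure about 208–212 mm apart (limit 224 mm), and the jug and its stand show no visible movement; no verdict was returned.

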